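# Lift the hot pot lid with the lid lifter

## Task

The pot is ready to be opened, but its lid is hot: pick up the lid lifter by its wooden handle, hook its steel tongue under the lid's loop, lift the lid clear of the pot and, keeping it balanced and level, set it down gently on the middle of the empty straw-coloured ring. Then draw the lifter out of the loop and lay it back on its wooden board, right side up and lying flat. Keep the gripper and arm off the hot lid and pot, and leave the coffee pot, sugar bowl and dispenser where they stand.

Things in the scene. Friction and masses are not known exactly. Their poses are not given: they have to be found in the camera images.
- lifter_grip (a point): Lid lifter, loose, 200 mm long, 0.14 kg, lying level on the board. Point at its centre of mass, half-way up the handle: the place to grip. x along the lifter to its steel tip, z up. Wooden handle 22 mm wide (y), 28 mm high, 100 mm long: from 65 mm behind this point to 35 mm ahead. A 12 mm wide steel shank and then the tongue follow, level with this point.
- lifter: The same lid lifter, origin under the middle of its handle, on the underside: 15 mm behind and 14 mm below lifter_grip; same axes.
- lifter_tongue (a point): Middle of the top of the lifter's flat steel tongue, where the loop should hang: 120 mm ahead of and 3 mm above lifter_grip. Axes as the lifter's. Tongue 24 mm wide, 6 mm thick, from 25 mm behind this point to 15 mm ahead, where it ends in a 5 mm thick lip across it that rises 10 mm above this point.
- lid: Hot aluminium lid, loose, 144 mm across, 0.09 to 0.17 kg. Origin at the centre of its underside, z up. Its plug, 116 mm wide and 7 mm deep, sits in the pot's mouth with 6 mm of play; the flange rests on the rim. Flat top 12 mm above the origin. A stiff loop stands upright on it in its y-z plane. Its x axis points away from the robot, within 30 degrees of the base's +x.
- lid_loop (a point): Middle of the underside of the loop's level top bar (8 mm thick), 54 mm above the lid's origin, right over its centre. Axes as the lid's: the tongue goes through the loop along x. Loop 56 mm wide inside, its level part 48 mm; open height down to the lid's top 42 mm.
- pot: Hot aluminium pot, fixed on its clay coaster: 136 mm across, rim 77 mm above the table, two small ear handles 20 mm out at its sides along its y axis. Origin at the centre of the coaster's underside, on the table. May stand left or right.
- trivet_top (a point): Centre of the top face of the empty straw-coloured plastic ring (fixed flat on the table): 140 mm outside, 84 mm inside diameter, 16 mm high. The lid is set flat on top of it, its underside on this face. May stand left or right, opposite to the pot.
- trivet: The same straw-coloured ring; origin at the centre of its underside, on the table.
- board_top (a point): Centre of the top face of the dark wooden board the lifter lies on (fixed): 230 mm (x) by 90 mm (y), 8 mm thick. The steel end of the lifter may overhang it.
- jebena: Clay coffee pot standing on its own ring, 236 mm high, 132 mm across, loose bystander. Origin at the centre of its underside.
- sugar_bowl: Chrome sugar bowl with lid, 103 mm high, 104 mm across, loose bystander. Origin at the centre of its underside.
- dispenser: Frosted plastic push dispenser, 190 mm high, 72 mm across, loose bystander. Origin at the centre of its underside.
Things that resemble listed ones, but are neither listed nor needed, are in the scene too. Of the things like the lifter, leave any that is blue or turquoise; of the rest the smaller one is meant.

How it is judged:
By the outcome, as a careful person would: the job done as asked, in the order asked, and still so for the second after the job is handed in, with the robot touching nothing.
It also fails if it takes over 69 s, if anything falls off the work surface, if the arm or the gripper's body presses on something with over 40 N, if the wrist force passes 120 N, or if a joint passes its speed limit or range.

## Robot

A 6-joint arm with a two-finger parallel gripper is mounted at the origin on the work surface. World frame = base frame: x ahead of the robot, y to its left, z up, the work surface at z = 0. Lengths are in mm, angles in rad, forces in N, time in s.
With the tool pointing down it reaches from about 400 to 925 mm from the base axis. Payload 12.5 kg.
Tool frame: the origin (TCP) lies on the front face of the gripper's body, between the roots of the fingers; the fingertips stand 78 mm ahead of it and the grasp point (between the pads) lies 59 mm ahead of it (env.nose_length is the distance from the TCP to the fingertips, in mm); z points along the fingers, y is the line along which they close (so a half turn about z gives the same grasp; the last joint's range is limited). The gripper opens to 95 mm and grips with 3 to 60 N. Pads are 20 mm wide; open, the fingers measure 119 mm over their backs; the gripper's body (75 mm by 180 mm) begins 59 mm behind the grasp point.
Start: joints at [1.002, 0.491, 1.559, -0, 1.092, -0.106], TCP at [279.018, 559.274, 292.261] pointing down, gripper open.
Joint ranges: [-3.1, 3.1], [-0.84, 2.19], [0.05, 2.79], [-1.13, 4.28], [0.06, 2.93], [-2.69, 2.69]. Speed limits (rad/s): [2.22, 2.22, 2.79, 3.14, 3.14, 3.14].

## Interface

Orientations are given as [roll, pitch, yaw] about the fixed x, y, z axes, in that order (R = Rz(yaw) Ry(pitch) Rx(roll)).
In Python, from cell import env gives the robot as it stands.
- The arm moves only by the tool jog_arm, never from a script. Its argument "motion" is a list of rows, each a list of 7 numbers: the turn, a rotation vector about the tool's x, y, z in degrees, then the shift along the tool's x, y, z in mm, then the finger opening in mm, from 0 to 95.1. In form: [[wx, wy, wz, x, y, z, hand], ...]. A call has 1 to 10 rows; each row shifts and turns the commanded pose from where the row before left it, along the tool's axes as they then stand; what a row does not reach is not made up. A row lasts 1/8 s, in which the tool goes at most 62.5 mm and 10.7 degrees, less where a joint would pass 70% of its speed; a pose out of reach is approached as far as the arm can. A call is refused whole if a number of a shift passes 62.5 or a number of a turn 10.7, either way. A call with a gripper value outside its range is refused whole. The fingers move at their own pace and stop on an object; the grip force is fixed at half the most. Time passes only in rows, so rows that do not move let the fingers close. It gives the time, the measured TCP pose, the force, the opening and the grip force at its end, in the units of the state.
- env.state(): the state, without advancing time (a new reading comes with each control period).
- env.read_camera(name): name is "scene" or "top" or "wrist"; returns a dict with "color" (384x512x3 uint8, red, green, blue), "z_map" (384x512 float32, mm along the optical axis (not along the pixel's ray), 0 where there is no reading), "camera_matrix" (3x3 intrinsics, pixels), "world_to_cam" (4x4, takes a point from world to camera coordinates). Camera axes: x right, y up, looking along -z (the intrinsics and any distortion apply to the point x, -y, -z); pixel columns grow to the right and rows downward; lengths in mm; the calibration is good to about 2 mm. A picture is of the moment at which its call begins.
- env.job_done(): hands the job in; it is judged then, once.
Trained networks look in the newest picture that a camera, given by its name, has taken for a name from the list of things; names that differ only in an ending like _2 or _b are one class to them, and where a whole thing is asked for, a point or a joint stands for the part that bears it (a point fixed in the world has none). Each returns a list of dicts, best first, with "score" (0 to 1); they miss things now and then, are a little off and sometimes report something else, mostly with a low value. They report only what shows in the picture. A call takes as long as a camera call. They do not tell look-alikes from the thing itself.
- env.recognise(camera, thing): "location" ([column, row] in pixels, amid what is visible of it).
The state is a dict: "t": time; "joints": joint angles; "qvel": joint speeds; "tau": joint torques, N m; "eef_pos": TCP position; "tcp_rot": TCP orientation; "ft_force": force on the tool from outside, world axes, zero at the start; "moment": the same for the moment, N m; "opening": opening from 0.0 (shut) to 1.0 (fully open); "grip_force": force on a finger pad.
Only numpy, scipy, OpenCV 4.12 (cv2) and the standard library are available. Lean on these libraries where they do the work, as an engineer would, in place of code of your own. Each camera call takes 0.05 s, during which the arm holds its last target. There are 200 camera calls.

## Working session

There is one attempt and no reset: what is moved stays moved. The work goes in short steps, Python scripts to look and compute and a tool call to move; the robot and the scene stay as the last step left them, time stands still between calls to the robot, and variables do not carry over. Pictures are saved under pics/ and viewed, at most 10 in all, crops included, and the job is handed in when it is done.

Besides the shell and the picture viewer there is one more tool, called after "Request:" by a JSON object that holds its "api" and its "payload", one argument or row to a line. jog_arm: Moves the arm, as the interface text tells. Its arguments: {"type":"object","properties":{"motion":{"type":"array"}},"required":["motion"]}

```bash
mkdir -p pics
cat > h.py <<'E'
from cell import env
import numpy as np, cv2
def snap(c):
    r=env.read_camera(c); return r
def px2w(r,u,v,z=None,plane=None):
    K=np.array(r["camera_matrix"]);T=np.linalg.inv(np.array(r["world_to_cam"]))
    d=np.array([(u-K[0,2])/K[0,0],-(v-K[1,2])/K[1,1],-1.0])
    o=T[:3,3]; D=T[:3,:3]@d
    if plane is not None: return o+D*(plane-o[2])/D[2]
    if z is None: z=r["z_map"][int(round(v)),int(round(u))]
    return o+D*z
def cloud(r):
    K=np.array(r["camera_matrix"]);T=np.linalg.inv(np.array(r["world_to_cam"]))
    v,u=np.mgrid[:384,:512]; z=r["z_map"]
    P=np.stack([(u-K[0,2])/K[0,0]*z,-(v-K[1,2])/K[1,1]*z,-z],-1)
    W=P@T[:3,:3].T+T[:3,3]; W[z<=0]=np.nan
    return W
def w2px(r,p):
    c=np.array(r["world_to_cam"])@np.append(p,1); K=np.array(r["camera_matrix"])
    return K[0,0]*c[0]/-c[2]+K[0,2], K[1,1]*-c[1]/-c[2]+K[1,2]
E
python3 - <<'E'
from h import *
for c in ["scene","top"]:
    r=snap(c); np.savez(f"pics/{c}.npz",**r)
    cv2.imwrite(f"pics/{c}.png",cv2.resize(r["color"][:,:,::-1],(800,600)))
    for n in ["lifter","lifter_tongue","lid","lid_loop","pot","trivet","board_top","jebena","sugar_bowl","dispenser"]:
        for o in env.recognise(c,n)[:3]:
            u,v=o["location"]
            print(c,n,round(o["score"],2),np.round([u,v]),np.round(px2w(r,u,v)))
E
```

```text
scene lifter 0.93 [243. 227.] [521.  -3.  31.]
scene lifter 0.86 [308. 173.] [280. 214.  30.]
scene lifter 0.85 [408. 198.] [402. 525.  20.]
scene lifter_tongue 0.9 [314. 171.] [270. 234.  29.]
scene lifter_tongue 0.81 [409. 196.] [405. 523.  34.]
scene lifter_tongue 0.77 [167. 175.] [ 273. -273.   25.]
scene lid 0.88 [170. 238.] [ 600. -200.   84.]
scene lid_loop 0.38 [244. 229.] [527.  -1.  29.]
scene pot 0.56 [176. 264.] [ 665. -178.   51.]
scene trivet 0.68 [318. 277.] [679. 204.  -1.]
scene board_top 0.75 [249. 232.] [521.  13.   7.]
scene board_top 0.52 [169. 241.] [ 613. -199.   84.]
scene jebena 0.76 [402. 261.] [716. 391. 119.]
scene sugar_bowl 0.8 [ 98. 265.] [ 689. -369.   87.]
scene dispenser 0.57 [ 93. 212.] [ 514. -430.  101.]
top lifter 0.84 [214. 242.] [285. 219.   0.]
top lifter 0.77 [271. 177.] [517.   9.  10.]
top lifter 0.69 [129. 215.] [384. 512.  34.]
top lifter_tongue 0.86 [357. 253.] [ 239. -275.   44.]
top lifter_tongue 0.83 [212. 249.] [262. 222.  29.]
top lifter_tongue 0.74 [133. 211.] [400. 501.  30.]
top lid 0.74 [332. 148.] [ 601. -199.   83.]
top lid_loop 0.77 [334. 146.] [ 605. -209.   83.]
top pot 0.57 [320. 168.] [ 542. -166.   15.]
top pot 0.34 [331. 149.] [ 595. -197.   87.]
top trivet 0.92 [228. 143.] [644. 166.  11.]
top trivet 0.42 [381. 131.] [ 655. -372.   86.]
top board_top 0.79 [272. 181.] [496.  10.  34.]
top jebena 0.94 [163. 126.] [676. 378. 120.]
top sugar_bowl 0.59 [379. 132.] [ 653. -366.   84.]
top sugar_bowl 0.44 [224. 146.] [636. 180.   1.]
top dispenser 0.55 [402. 182.] [ 466. -417.  129.]
```

View pics/scene.png

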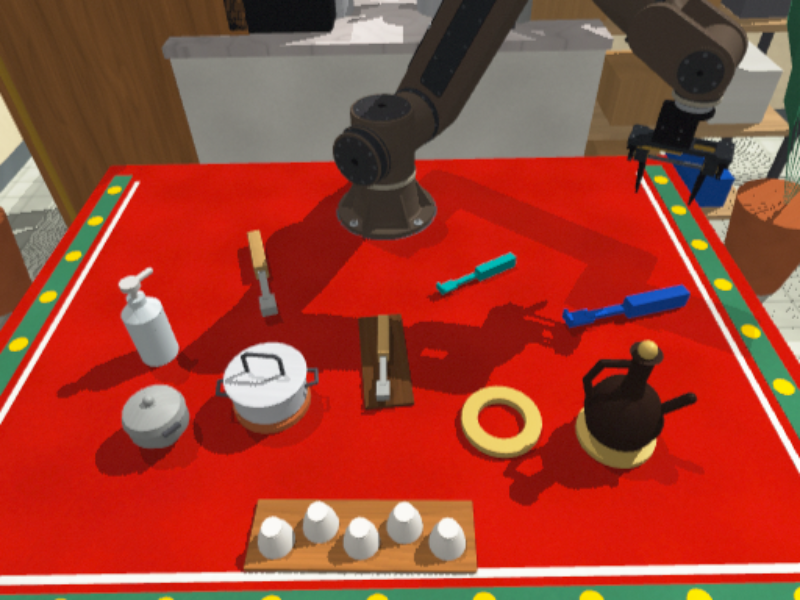

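View pics/top.png

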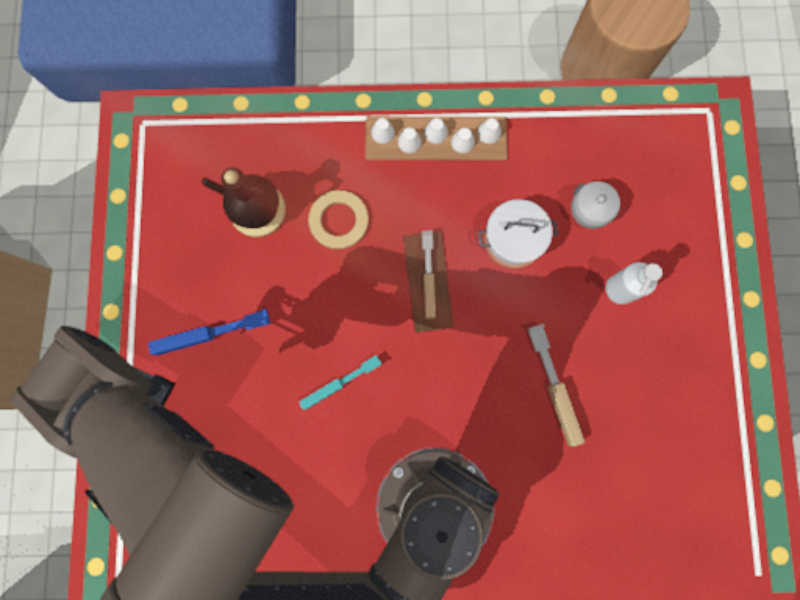

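The scene shows the small wooden lifter on the dark board at about (383,355) of the scene view. The larger wooden one is at (262,275), left alone along with the blue and turquoise ones. The lid is on the pot at (265,375) and the empty ring at (500,420). Next I fit poses from the point clouds.

```bash
cat > fit.py <<'E'
from h import *
def circ(P):
    A=np.c_[2*P,np.ones(len(P))]; s=np.linalg.lstsq(A,(P**2).sum(1),rcond=None)[0]
    return s[:2],np.sqrt(s[2]+s[:2]@s[:2])
def near(W,c,r,z0,z1):
    P=W.reshape(-1,3); P=P[~np.isnan(P[:,0])]
    return P[(np.hypot(*(P[:,:2]-c).T)<r)&(P[:,2]>z0)&(P[:,2]<z1)]
def rect(P):
    (c,s,a)=cv2.minAreaRect(P[:,:2].astype(np.float32)); return np.round(c,1),np.round(s,1),round(a,1)
E
python3 - <<'E'
from fit import *
print(env.state())
for c in ["scene","top"]:
    r=np.load(f"pics/{c}.npz"); W=cloud(r)
    print(c,"cam",np.round(np.linalg.inv(r["world_to_cam"])[:3,3]))
    P=near(W,[510,5],130,17,45); print("lifter",len(P),rect(P),P.min(0).round(),P.max(0).round())
    H=P[P[:,2]>31]; print(" handle",len(H),rect(H),np.median(H[:,2]))
    vx=np.linalg.svd(P[:,:2]-P[:,:2].mean(0))[2][0]; print(" dir",vx, P.mean(0))
    B=near(W,[510,5],140,4,45); print("board",len(B),rect(B))
    L=near(W,[605,-200],90,78,90); print("lid",len(L),cv2.minEnclosingCircle(L[:,:2].astype(np.float32)),np.median(L[:,2]))
    Q=near(W,[605,-200],60,95,150); print("loop",len(Q),rect(Q),np.percentile(Q[:,2],[1,50,99]).round(1))
    for b in [(95,110),(110,122),(122,140)]:
        q=Q[(Q[:,2]>b[0])&(Q[:,2]<b[1])]; 
        if len(q)>4: print("  ",b,len(q),q.mean(0).round(1),rect(q), np.linalg.svd(q[:,:2]-q[:,:2].mean(0))[2][0])
    R=near(W,[645,175],95,10,24); print("ring",len(R),cv2.minEnclosingCircle(R[:,:2].astype(np.float32)),np.median(R[:,2]),rect(R))
E
```

```text
{'t': 1.1, 'joints': array([ 1.00244074e+00,  4.90871227e-01,  1.55892846e+00, -1.74439460e-05,
        1.09169238e+00, -1.05574562e-01]), 'qvel': array([-0.00104042,  0.00017776, -0.00012427,  0.00069326, -0.00012219,
       -0.00042877]), 'tau': array([ 6.39516729e-04, -6.12500310e+01, -2.58423293e+01,  6.93391543e-02,
        4.47167445e-02, -2.53550162e-06]), 'eef_pos': array([278.99034601, 559.27214733, 292.2690091 ]), 'tcp_rot': array([3.14149426e+00, 2.59942420e-05, 2.67881967e+00]), 'ft_force': array([ 0.41993793,  0.49870556, -0.46884536]), 'moment': array([-0.01018259, -0.01643956, -0.00334657]), 'grip_force': 0.0, 'opening': 1.000936261244798}
scene cam [1265.   51.  888.]
lifter 367 (array([520.2,   2.1]), array([201.8,  22.8]), 1.0) [419.  -9.  18.] [621.  15.  41.]
 handle 192 (array([520.2,   1.7]), array([201.9,  19.6]), 0.6) 36.6884283255871
 dir [0.99991679 0.01290036] [528.76574501   2.26515931  31.42250409]
board 1855 (array([512.5,   4. ]), array([259.8, 256. ]), 64.0)
lid 1596 ((603.8327026367188, -200.5004119873047), 72.88623046875) 83.19759377074462
loop 121 (
[... 866 characters left out ...]
   4.1]), array([274.1, 273.4]), 82.3)
lid 1166 ((604.090576171875, -203.32614135742188), 72.76258850097656) 82.36448745535847
loop 61 (array([ 603.5, -202.3]), array([70.2,  9.8]), 83.6) [ 98.3 129.6 136. ]
   (95, 110) 7 [ 602.  -196.8  102.5] (array([ 601.2, -200.8]), array([67.7,  3.8]), 83.0) [-0.12010546 -0.99276114]
   (110, 122) 6 [ 600.7 -213.1  117. ] (array([ 601.5, -202.3]), array([70.1,  4.8]), 85.4) [-0.11405152 -0.99347484]
   (122, 140) 48 [ 603.2 -201.9  130.4] (array([ 603.4, -203.6]), array([67.7,  9.8]), 83.6) [0.12458675 0.99220872]
ring 637 ((648.8153076171875, 181.7080535888672), 87.88047790527344) 15.467967460860336 (array([647.3, 200. ]), array([158.3, 137.2]), 32.5)
```

Request:
{"api": "jog_arm", "payload": {
  "motion": [
    [0,0,-9,0,0,0,70],
    [0,0,-9,0,0,0,70],
    [0,0,-9.3,0,0,0,70],
    [0,0,0,-18,-46,0,70],
    [0,0,0,-18,-46,0,70],
    [0,0,0,-18,-46,0,70],
    [0,0,0,-18,-46,0,70],
    [0,0,0,-18,-46,0,70],
    [0,0,0,-18,-46,0,70],
    [0,0,0,-18,-46,0,70]
  ]
}}

```text
t: 2.35
eef_pos: [409.8, 237.6, 292.5]
tcp_rot: [3.141, 0.001, -3.128]
ft_force: [1.2, 1.1, 0.9]
opening: 0.732
grip_force: 0.0
```

Request:
{"api": "jog_arm", "payload": {
  "motion": [
    [0,0,0,-18,-46,0,70],
    [0,0,0,-18,-46,0,70],
    [0,0,0,-18,-46,0,70],
    [0,0,0,-18,-46,0,70],
    [0,0,0,-10,-46,10,70],
    [0,0,0,0,0,30,70],
    [0,0,0,0,0,0,70]
  ]
}}

```text
t: 3.22
eef_pos: [494.0, 9.8, 251.0]
tcp_rot: [3.141, -0.003, -3.129]
ft_force: [-0.1, -0.0, 1.2]
opening: 0.737
grip_force: 0.0
```

Run:
```python
from fit import *
s=env.state(); print(s['t'],s['eef_pos'].round(1),s['tcp_rot'].round(4))
for c in ["wrist","top","scene"]:
    r=snap(c); W=cloud(r); np.savez(f"pics/{c}2.npz",**r)
    hsv=cv2.cvtColor(r["color"],cv2.COLOR_RGB2HSV)
    P=near(W,[510,5],130,17,45); 
    if len(P)>20:
        H=P[P[:,2]>30];print(c,"lifter",len(P),rect(P),rect(H),np.percentile(P,[1,99],axis=0).round())
    m=(hsv[...,0]>17)&(hsv[...,0]<32)&(hsv[...,1]>70)
    V=W.copy(); V[~m]=np.nan
    R=near(V,[650,175],82,9,24)
    if len(R)>100: 
        from scipy.optimize import least_squares
        # annulus: mid radius fit, robust
        f=lambda p: np.maximum(0,np.abs(np.hypot(*(R[:,:2]-p).T)-56)-14)
        o=least_squares(f,[648,172],loss="soft_l1"); print(c,"ring",len(R),o.x,cv2.minEnclosingCircle(R[:,:2].astype(np.float32)),R[:,:2].min(0),R[:,:2].max(0))
r=np.load("pics/wrist2.npz"); cv2.imwrite("pics/w2.png",r["color"][:,:,::-1])
```

```text
3.225 [494.    9.8 251. ] [ 3.141  -0.0033 -3.129 ]
wrist lifter 3353 (array([5.18e+02, 2.00e-01]), array([200.,  23.]), 0.7) (array([5.18e+02, 4.00e-01]), array([200. ,  22.8]), 0.7) [[419. -11.  23.]
 [585.  10.  36.]]
top ring 484 [657.84609472 207.18428687] ((657.5989379882812, 205.52996826171875), 69.06544494628906) [589.43244141 142.59325456] [726.52091541 256.81860804]
scene lifter 366 (array([520.9,   1.8]), array([202.7,  22.9]), 1.2) (array([519.8,   1.9]), array([200.6,  19.7]), 0.5) [[420.  -8.  20.]
 [620.  15.  39.]]
scene ring 841 [659.2747385  209.80651276] ((658.7040405273438, 208.97125244140625), 69.7935562133789) [590.64817812 142.20049898] [727.58672757 256.86687042]
```

View pics/w2.png

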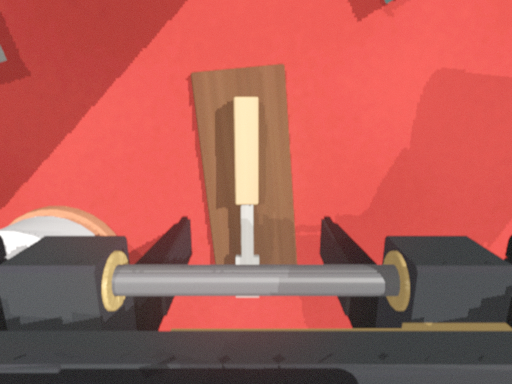

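Request:
{"api": "jog_arm", "payload": {
  "motion": [
    [0,0,0,-4,-10,40,70],
    [0,0,0,0,0,40,70],
    [0,0,0,0,0,40,70],
    [0,0,0,0,0,25,70],
    [0,0,0,0,0,12,70],
    [0,0,0,0,0,6,70],
    [0,0,0,0,0,0,70],
    [0,0,0,0,0,0,70]
  ]
}}

```text
t: 4.38
eef_pos: [499.0, 0.3, 90.0]
tcp_rot: [-3.141, 0.001, -3.128]
ft_force: [-0.3, -0.4, -0.3]
opening: 0.735
grip_force: 0.0
```

Request:
{"api": "jog_arm", "payload": {
  "motion": [
    [0,0,0,0,0,0,30],
    [0,0,0,0,0,0,15],
    [0,0,0,0,0,0,10],
    [0,0,0,0,0,0,10],
    [0,0,0,0,0,0,10],
    [0,0,0,0,0,0,10],
    [0,0,0,0,0,0,10]
  ]
}}

```text
t: 5.25
eef_pos: [498.7, 0.3, 89.2]
tcp_rot: [3.142, 0.0, -3.128]
ft_force: [0.1, -0.3, -0.5]
opening: 0.23
grip_force: 30.0
```

Request:
{"api": "jog_arm", "payload": {
  "motion": [
    [0,0,0,0,0,-6,10],
    [0,0,0,0,0,-15,10],
    [0,0,0,0,0,-35,10],
    [0,0,0,0,0,-40,10],
    [0,0,0,0,0,-40,10],
    [0,0,0,0,0,-20,10],
    [0,0,0,10,-30,0,10],
    [0,0,0,14,-42,0,10],
    [0,0,0,14,-42,0,10],
    [0,0,0,14,-42,0,10]
  ]
}}

```text
t: 6.5
eef_pos: [448.1, -157.6, 246.3]
tcp_rot: [-3.141, 0.001, -3.128]
ft_force: [0.4, 0.2, -1.2]
opening: 0.231
grip_force: 30.0
```

Request:
{"api": "jog_arm", "payload": {
  "motion": [
    [0,0,0,9,-26,0,10],
    [0,0,2.7,0,0,0,10],
    [0,0,5,0,0,0,10],
    [0,0,0,0,0,0,10],
    [0,0,0,0,0,0,10]
  ]
}}

```text
t: 7.12
eef_pos: [440.1, -182.5, 245.7]
tcp_rot: [-3.141, 0.0, 3.023]
ft_force: [-0.4, 0.2, -1.4]
opening: 0.227
grip_force: 30.0
```

```bash
cat > tong.py <<'E'
from fit import *
# measure the held lifter relative to TCP (lifter axes: u forward, w left, z)
def held(c,show=True):
    s=env.state(); t=s['eef_pos']; yaw=s['tcp_rot'][2]+np.pi
    u=np.array([np.cos(yaw),np.sin(yaw),0]); w=np.array([-u[1],u[0],0])
    r=snap(c); W=cloud(r).reshape(-1,3)
    D=W-t; L=np.c_[D@u,D@w,D[:,2]]
    m=(np.abs(L[:,1])<16)&(L[:,0]>-85)&(L[:,0]<130)&(L[:,2]>-95)&(L[:,2]<-40)
    return r,s,L[m]
E
python3 - <<'E'
from tong import *
for c in ["scene","top","wrist"]:
    r,s,L=held(c); np.savez(f"pics/{c}3.npz",**r)
    if c=="scene":print(s['t'],s['eef_pos'].round(1),s['tcp_rot'].round(4),s['ft_force'].round(2))
    print(c,len(L))
    for a,b in [(-85,-60),(-60,-30),(-30,-12),(12,20),(20,40),(40,60),(60,80),(80,95),(95,110),(110,116),(116,122),(122,130)]:
        q=L[(L[:,0]>=a)&(L[:,0]<b)]
        if len(q)>3: print("  ",a,b,len(q),"w",np.percentile(q[:,1],[5,50,95]).round(1),"z",np.percentile(q[:,2],[5,50,95]).round(1),"umax",q[:,0].max().round(1))
    W=cloud(r)
    L2=near(W,[605,-200],90,78,90); Q=near(W,[604,-202],60,122,140)
    if len(L2)>50: print("lid",len(L2),cv2.minEnclosingCircle(L2[:,:2].astype(np.float32)),np.median(L2[:,2]))
    if len(Q)>9: print("bar",len(Q),rect(Q),np.percentile(Q[:,2],[2,50,98]).round(1))
im=np.load("pics/scene3.npz")["color"][100:300,60:330,::-1]; cv2.imwrite("pics/s3.png",cv2.resize(im,None,fx=2.9,fy=2.9))
E
```

```text
7.125 [ 440.1 -182.5  245.7] [-3.1415e+00  5.0000e-04  3.0229e+00] [-0.35  0.22 -1.42]
scene 374
   -85 -60 8 w [10.4 11.3 12. ] z [-76.7 -71.1 -59.6] umax -60.8
   -60 -30 19 w [10.4 11.3 12.4] z [-78.2 -66.8 -60.3] umax -32.0
   -30 -12 12 w [-9.2 -5.  -2. ] z [-54.6 -52.7 -50.7] umax -14.2
   12 20 40 w [-12.8   4.7  14.5] z [-73.7 -55.5 -46.7] umax 19.9
   20 40 43 w [-5.5  2.9  9.9] z [-72.3 -61.7 -54.2] umax 39.6
   40 60 27 w [-5.5  1.9  7. ] z [-66.9 -63.2 -60.3] umax 59.7
   60 80 30 w [-5.1  1.9  6.7] z [-68.2 -62.6 -59.8] umax 79.7
   80 95 38 w [-9.3  1.9 11.9] z [-66.6 -63.  -60.8] umax 94.8
   95 110 31 w [-10.6   1.5  12.1] z [-66.5 -63.1 -61.2] umax 108.7
   116 122 49 w [-10.1   1.6  11.9] z [-68.7 -58.5 -52.3] umax 121.8
   122 130 4 w [-4.5  3.  10. ] z [-61.3 -58.5 -52.6] umax 123.0
lid 1600 ((602.5856323242188, -199.96295166015625), 73.06388854980469) 83.23570886359755
bar 79 (array([ 604.2, -200.3]), array([68.1,  7.8]), 82.4) [123.4 131.  135.1]
top 1
lid 819 ((604.1715087890625, -203.35911560058594), 72.24958801269531) 82.38338879582443
bar 38 (array([ 604.4, -196. ]), array([52.4,  9.3]), 82.9) [122.5 131.4 136.3]
wrist 10480
   -85 -60 2560 w [-10.9  -1.1   8.6] z [-55.8 -54.5 -53.4] umax -60.0
   -60 -30 3299 w [-11.   -1.    8.6] z [-55.6 -54.4 -53.4] umax -30.0
   -30 -12 2029 w [-12.2  -0.6  12.8] z [-57.8 -54.4 -50.5] umax -12.0
   20 40 486 w [-6.8 -1.5  3.8] z [-65.  -64.3 -63.4] umax 40.0
   40 60 231 w [-6.3 -1.   3.9] z [-65.3 -64.4 -63.4] umax 47.0
lid 1105 ((552.9130249023438, -197.3299560546875), 29.71792221069336) 81.15534347584531
```

View pics/s3.png

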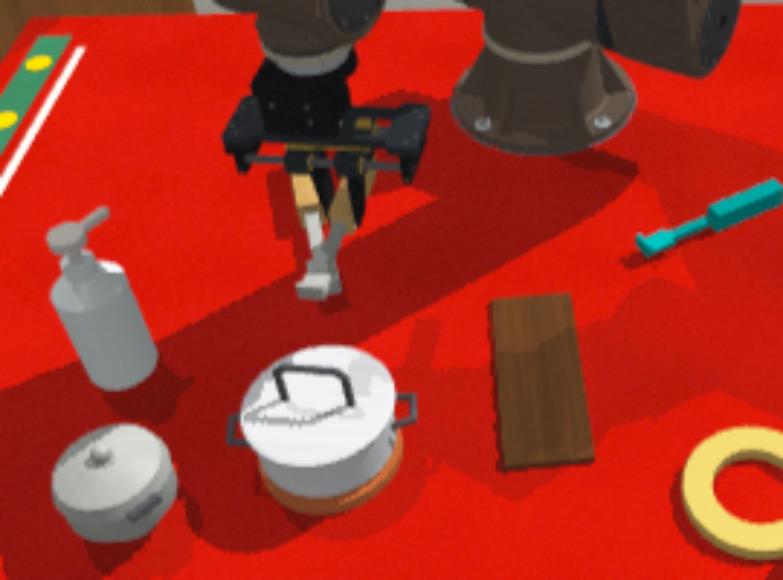

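The picture shows the lifter held level, with its tip at about (315,287), aimed at the loop at (315,380). Now descend and insert.

Request:
{"api": "jog_arm", "payload": {
  "motion": [
    [0,0,0,0,0,25,10],
    [0,0,0,0,0,30,10],
    [0,0,0,0,0,18,10],
    [0,0,0,0,0,7,10],
    [0,0,0,0,0,0,10],
    [0,0,0,-10,0,0,10],
    [0,0,0,-10,0,0,10],
    [0,0,0,0,0,0,10]
  ]
}}

```text
t: 8.28
eef_pos: [461.0, -185.1, 165.5]
tcp_rot: [-3.141, 0.001, 3.021]
ft_force: [-0.9, -0.9, -1.5]
opening: 0.229
grip_force: 30.0
```

Run:
```python
from tong import *
r,s,L=held("scene"); print(s['t'],s['eef_pos'].round(1),s['tcp_rot'].round(4),s['ft_force'].round(2))
im=r["color"][200:280,120:240,::-1]; cv2.imwrite("pics/s4.png",cv2.resize(im,None,fx=6,fy=6,interpolation=cv2.INTER_CUBIC))
```

```text
8.275 [ 461.  -185.1  165.5] [-3.1412e+00  1.1000e-03  3.0214e+00] [-0.9  -0.91 -1.51]
```

View pics/s4.png

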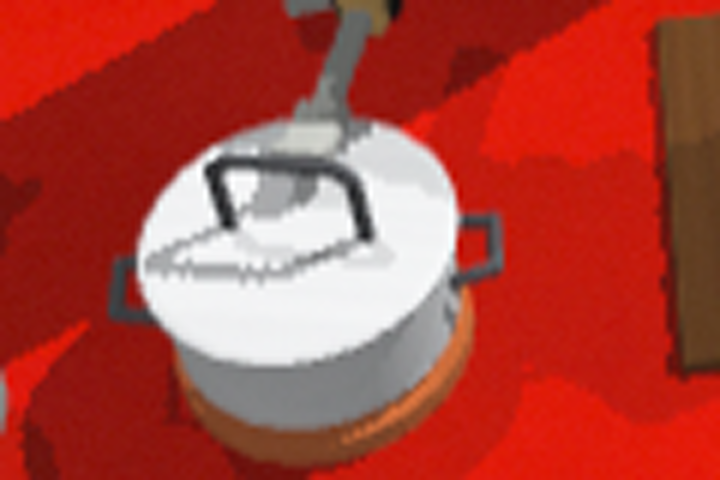

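The tip stands behind the loop at (310,145), centred on it; push in 38 mm.

Request:
{"api": "jog_arm", "payload": {
  "motion": [
    [0,0,0,-8,0,0,10],
    [0,0,0,-10,0,0,10],
    [0,0,0,-10,0,0,10],
    [0,0,0,-7,0,0,10],
    [0,0,0,-3,0,0,10],
    [0,0,0,0,0,0,10]
  ]
}}

```text
t: 9.07
eef_pos: [497.8, -189.5, 165.1]
tcp_rot: [3.141, -0.0, 3.021]
ft_force: [0.9, -0.5, -1.5]
opening: 0.228
grip_force: 30.0
```

Run:
```python
from tong import *
r,s,L=held("scene"); print(s['t'],s['eef_pos'].round(1),s['tcp_rot'].round(4),s['ft_force'].round(2))
im=r["color"][200:280,120:240,::-1]; cv2.imwrite("pics/s5.png",cv2.resize(im,None,fx=6,fy=6,interpolation=cv2.INTER_CUBIC))
Q=near(cloud(r),[604,-202],60,95,140);print(rect(Q[Q[:,2]>122]))
q=L[L[:,0]>112];print(np.percentile(q,[2,50,98],axis=0).round(1))
```

```text
9.075 [ 497.8 -189.5  165.1] [ 3.1414e+00 -2.0000e-04  3.0210e+00] [ 0.87 -0.52 -1.47]
(array([ 603.8, -198.9]), array([65.4,  8.7]), 84.5)
[[112.7 -14.3 -83.9]
 [119.9   0.7 -80.2]
 [129.4  14.  -52.6]]
```

View pics/s5.png

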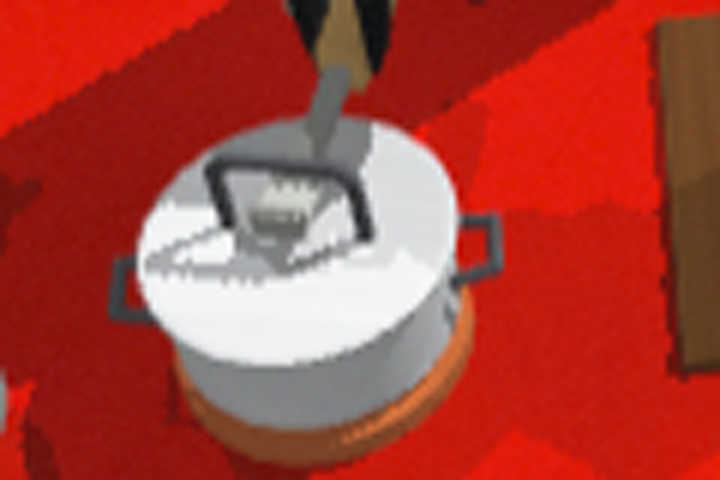

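The tongue's lip shows inside the loop at (280,210). Raise gently to contact and beyond.

Request:
{"api": "jog_arm", "payload": {
  "motion": [
    [0,0,0,0,0,-8,10],
    [0,0,0,0,0,-7,10],
    [0,0,0,0,0,-3,10],
    [0,0,0,0,0,-2,10],
    [0,0,0,0,0,-2,10],
    [0,0,0,0,0,-2,10],
    [0,0,0,0,0,-2,10],
    [0,0,0,0,0,-2,10],
    [0,0,0,0,0,-2,10],
    [0,0,0,0,0,0,10]
  ]
}}

```text
t: 10.38
eef_pos: [497.8, -189.6, 195.3]
tcp_rot: [3.142, 0.0, 3.021]
ft_force: [0.4, 0.7, -3.4]
opening: 0.228
grip_force: 30.0
```

```bash
cat > lidm.py <<'E'
from tong import *
def lid(c="scene",z0=80,z1=200,save=None,tongueoff=106):
    r,s,L=held(c); t=s['eef_pos']; yaw=s['tcp_rot'][2]+np.pi
    u=np.array([np.cos(yaw),np.sin(yaw),0]); tp=t+tongueoff*u
    print(s['t'],t.round(1),s['tcp_rot'].round(4),s['ft_force'].round(2),s['moment'].round(3),"tongue",tp.round(1))
    W=cloud(r); Q=near(W,tp[:2],75,tp[2]-63-48,tp[2]-63-30)   # lid top
    if len(Q)>50:
        A=np.c_[Q[:,:2]-tp[:2],np.ones(len(Q))]; 
        k=np.ones(len(Q),bool)
        for _ in range(4):
            p=np.linalg.lstsq(A[k],Q[k,2],rcond=None)[0]; k=np.abs(A@p-Q[:,2])<2.5
        R=Q[k]; print("lid top plane tilt deg",np.degrees(p[:2]).round(2),"z",p[2].round(1),"n",k.sum(),"circ",cv2.minEnclosingCircle(R[:,:2].astype(np.float32)))
    f=L[(L[:,0]>20)&(L[:,0]<80)&(L[:,2]>-70)&(abs(L[:,1])<5)]
    if len(f)>10: print("shank slope deg",np.degrees(np.polyfit(f[:,0],f[:,2],1)[0]).round(2),np.median(f[:,2]).round(1))
    if save:
        a,b=np.array(w2px(r,tp-[0,0,80])).astype(int); x=max(0,min(512-160,a-80));y=max(0,min(384-120,b-60))
        cv2.imwrite(save,cv2.resize(r["color"][y:y+120,x:x+160,::-1],None,fx=4.5,fy=4.5,interpolation=cv2.INTER_CUBIC))
    return r
E
python3 -c "
from lidm import *
lid()"
```

```text
10.375 [ 497.8 -189.6  195.3] [3.1416e+00 2.0000e-04 3.0209e+00] [ 0.43  0.68 -3.36] [0.04  0.148 0.001] tongue [ 603.  -202.3  195.3]
lid top plane tilt deg [-0.1  -0.07] z 89.7 n 1310 circ ((603.8412475585938, -200.40447998046875), 72.08171081542969)
shank slope deg -2.74 -62.1
```

Request:
{"api": "jog_arm", "payload": {
  "motion": [
    [0,0,0,0,0,-3,10],
    [0,0,0,0,0,-4,10],
    [0,0,0,0,0,-6,10],
    [0,0,0,0,0,-8,10],
    [0,0,0,0,0,-8,10],
    [0,0,0,0,0,-8,10],
    [0,0,0,0,0,-6,10],
    [0,0,0,0,0,-3,10],
    [0,0,0,0,0,0,10],
    [0,0,0,0,0,0,10]
  ]
}}

```text
t: 11.68
eef_pos: [497.7, -189.5, 241.0]
tcp_rot: [3.141, -0.0, 3.021]
ft_force: [-0.2, -0.4, -2.8]
opening: 0.23
grip_force: 30.0
```

```bash
python3 -c "
from lidm import *
lid(save='pics/s6.png')
for c in ('top','scene'):
  r=snap(c); W=cloud(r); h=cv2.cvtColor(r['color'],cv2.COLOR_RGB2HSV)
  W[~((h[...,0]>17)&(h[...,0]<32)&(h[...,1]>70))]=np.nan
  R=near(W,[658,208],88,10,24); R=R[(R[:,1]<285)]
  x=cv2.minEnclosingCircle(R[:,:2].astype(np.float32)); print(c,len(R),x,np.percentile(R,[.3,99.7],axis=0).round(1),np.percentile(R[:,2],50))
"
```

```text
11.675 [ 497.7 -189.5  241. ] [ 3.1414e+00 -3.0000e-04  3.0209e+00] [-0.16 -0.44 -2.76] [ 0.067  0.203 -0.032] tongue [ 602.9 -202.3  241. ]
lid top plane tilt deg [-0.18 -0.15] z 135.4 n 1400 circ ((603.7149047851562, -199.95619201660156), 72.72158813476562)
shank slope deg -3.35 -62.3
top 632 ((658.426513671875, 206.70391845703125), 69.91498565673828) [[589.7 142.8  10.3]
 [725.2 275.1  22.5]] 15.697464307431687
scene 1170 ((659.15185546875, 211.5853729248047), 71.25486755371094) [[591.8 142.9  10.3]
 [727.9 277.7  20.6]] 16.414491903548708
```

View pics/s6.png

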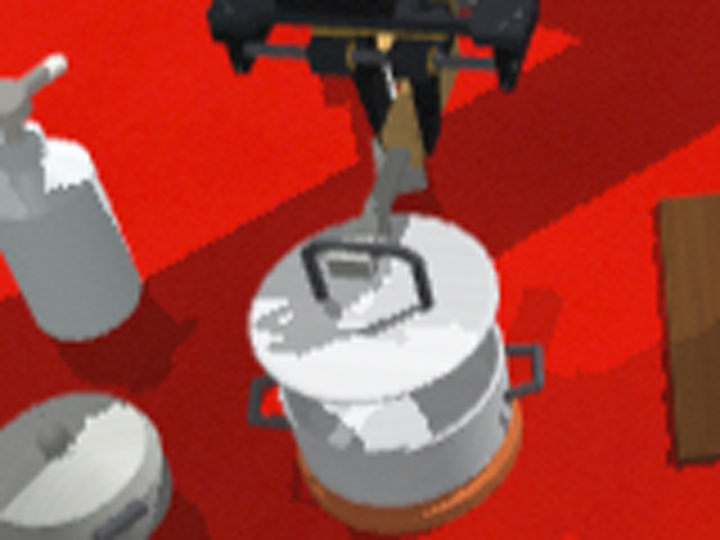

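The picture shows the lid hanging level, clear of the pot. Check the coffee pot's extent before carrying.

```bash
python3 -c "
from fit import *
for c in ('scene','top'):
  W=cloud(np.load(f'pics/{c}3.npz'));P=near(W,[716,391],170,25,300);P=P[P[:,1]>290]
  for a in range(25,260,30):
    q=P[(P[:,2]>=a)&(P[:,2]<a+30)]
    if len(q): print(c,a,q[:,:2].min(0).round(),q[:,:2].max(0).round())
"
```

```text
scene 25 [684. 344.] [747. 436.]
scene 55 [640. 339.] [751. 458.]
scene 85 [640. 333.] [746. 472.]
scene 115 [650. 329.] [725. 490.]
scene 145 [666. 333.] [705. 415.]
scene 175 [667. 342.] [705. 413.]
scene 205 [664. 379.] [709. 426.]
scene 235 [683. 393.] [696. 408.]
top 25 [631. 346.] [669. 387.]
top 55 [624. 336.] [751. 462.]
top 85 [628. 333.] [745. 463.]
top 115 [651. 327.] [722. 491.]
top 145 [664. 328.] [713. 483.]
top 175 [665. 338.] [690. 404.]
top 205 [665. 376.] [710. 424.]
top 235 [678. 396.] [693. 402.]
```

Request:
{"api": "jog_arm", "payload": {
  "motion": [
    [0,0,0,0,4,0,10],
    [0,0,0,0,8,0,10],
    [0,0,0,0,12,0,10],
    [0,0,0,0,16,0,10],
    [0,0,0,0,18,0,10],
    [0,0,0,0,18,0,10],
    [0,0,0,0,18,0,10],
    [0,0,0,0,18,0,10],
    [0,0,0,0,18,0,10],
    [0,0,0,0,18,0,10]
  ]
}}

```text
t: 13.08
eef_pos: [515.7, -41.5, 241.2]
tcp_rot: [3.142, 0.0, 3.021]
ft_force: [-0.8, 0.1, -2.8]
opening: 0.232
grip_force: 30.0
```

Request:
{"api": "jog_arm", "payload": {
  "motion": [
    [0,0,0,0,18,0,10],
    [0,0,0,0,18,0,10],
    [0,0,0,0,18,0,10],
    [0,0,0,0,18,0,10],
    [0,0,0,0,14,0,10],
    [0,0,0,0,9,0,10],
    [0,0,0,0,4,0,10],
    [0,0,0,0,0,0,10]
  ]
}}

```text
t: 14.08
eef_pos: [527.5, 55.6, 241.2]
tcp_rot: [-3.142, 0.0, 3.021]
ft_force: [-0.9, -0.3, -3.3]
opening: 0.229
grip_force: 30.0
```

```bash
python3 -c "
from lidm import *
lid()"
```

```text
14.075 [527.5  55.6 241.2] [-3.1416  0.      3.021 ] [-0.92 -0.33 -3.33] [-0.015  0.153  0.005] tongue [632.8  42.9 241.2]
lid top plane tilt deg [-0.16 -0.47] z 135.4 n 1504 circ ((633.0030517578125, 43.42277526855469), 72.7813720703125)
shank slope deg -2.89 -62.3
```

Request:
{"api": "jog_arm", "payload": {
  "motion": [
    [0,0,0,0,4,0,10],
    [0,0,0,0,8,0,10],
    [0,0,0,0,12,0,10],
    [0,0,0,-1,16,0,10],
    [0,0,0,-1,18,0,10],
    [0,0,0,-1,18,0,10],
    [0,0,0,-1,18,0,10],
    [0,0,0,-1,18,0,10],
    [0,0,0,0,18,0,10],
    [0,0,0,0,14,0,10]
  ]
}}

```text
t: 15.38
eef_pos: [549.9, 199.2, 241.2]
tcp_rot: [3.142, -0.0, 3.021]
ft_force: [0.8, -0.8, -3.5]
opening: 0.226
grip_force: 30.0
```

Request:
{"api": "jog_arm", "payload": {
  "motion": [
    [0,0,0,0,12,0,10],
    [0,0,0,0,7,0,10],
    [0,0,0,0,4,0,10],
    [0,0,0,0,0,10,10],
    [0,0,0,0,0,15,10],
    [0,0,0,0,0,15,10],
    [0,0,0,0,0,10,10],
    [0,0,0,0,0,4,10],
    [0,0,0,0,0,0,10],
    [0,0,0,0,0,0,10]
  ]
}}

```text
t: 16.62
eef_pos: [552.8, 220.9, 187.7]
tcp_rot: [3.141, 0.001, 3.021]
ft_force: [1.0, 0.2, -3.4]
opening: 0.228
grip_force: 30.0
```

```bash
python3 -c "
from lidm import *
lid(save='pics/s7.png'); lid('top')"
```

```text
16.625 [552.8 220.9 187.7] [3.1412e+00 8.0000e-04 3.0209e+00] [ 1.05  0.23 -3.41] [0.055 0.18  0.085] tongue [658.  208.1 187.7]
lid top plane tilt deg [ 0.22 -0.06] z 81.8 n 1496 circ ((658.306640625, 208.84144592285156), 72.80999755859375)
shank slope deg -2.93 -62.5
16.675 [552.7 220.9 187.7] [3.1412e+00 8.0000e-04 3.0209e+00] [ 0.62  0.62 -2.94] [0.016 0.154 0.009] tongue [658.  208.1 187.7]
lid top plane tilt deg [-0.23 -0.27] z 81.1 n 218 circ ((674.7977294921875, 189.54312133789062), 66.59701538085938)
```

View pics/s7.png

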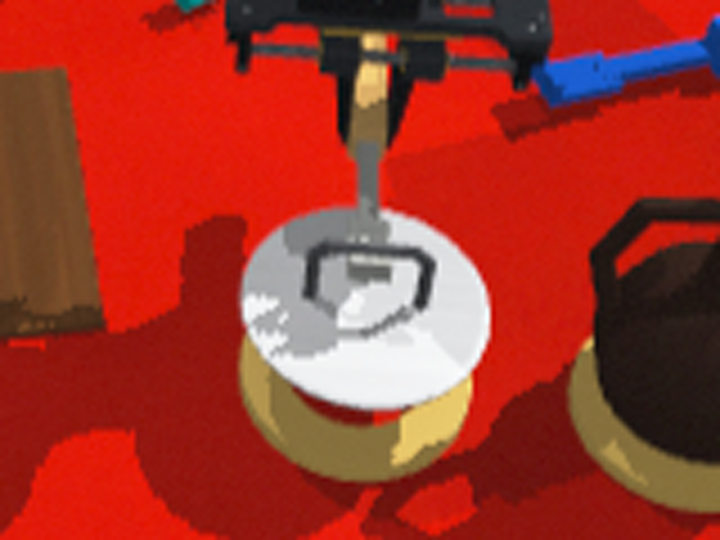

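The lid hangs level over the ring (lid centre at (367,305)). Lower it.

Request:
{"api": "jog_arm", "payload": {
  "motion": [
    [0,0,0,-0.5,1,5,10],
    [0,0,0,0,0,9,10],
    [0,0,0,0,0,10,10],
    [0,0,0,0,0,10,10],
    [0,0,0,0,0,8,10],
    [0,0,0,0,0,4,10],
    [0,0,0,0,0,2,10],
    [0,0,0,0,0,0,10],
    [0,0,0,0,0,0,10]
  ]
}}

```text
t: 17.85
eef_pos: [553.3, 221.8, 139.5]
tcp_rot: [3.141, 0.0, 3.021]
ft_force: [1.3, 0.1, -2.8]
opening: 0.229
grip_force: 30.0
```

```bash
python3 -c "
from lidm import *
lid()
from scipy.optimize import minimize
for c in ('scene2','top2'):
  r=np.load(f'pics/{c}.npz');W=cloud(r); h=cv2.cvtColor(r['color'],cv2.COLOR_RGB2HSV)
  W[~((h[...,0]>17)&(h[...,0]<32)&(h[...,1]>70))]=np.nan
  R=near(W,[658,208],90,13,20)[:,:2]; R=R[R[:,1]<300]
  f=lambda p:-((lambda d:((d>42)&(d<70)).sum()-((d<42)).sum())(np.hypot(*(R-p).T)))
  g=[(f([x,y]),x,y) for x in np.arange(650,668,.5) for y in np.arange(200,218,.5)]; m=min(g)[0]; G=np.array([q for q in g if q[0]<=m+2]); print(c,len(R),m,G.mean(0),len(G))
"
```

```text
17.85 [553.3 221.8 139.5] [3.1413e+00 5.0000e-04 3.0209e+00] [ 1.26  0.12 -2.75] [-0.021  0.166  0.053] tongue [658.5 209.  139.5]
lid top plane tilt deg [ 0.1 -0. ] z 33.6 n 1410 circ ((659.2808227539062, 210.3866729736328), 72.3767318725586)
shank slope deg -1.67 -62.5
scene2 1080 -1058 [-1057.           659.83333333   209.66666667] 3
top2 459 -457 [-455.72727273  657.63636364  207.18181818] 11
```

Request:
{"api": "jog_arm", "payload": {
  "motion": [
    [0,0,0,0,0,2,10],
    [0,0,0,0,0,1.5,10],
    [0,0,0,0,0,1,10],
    [0,0,0,0,0,1,10],
    [0,0,0,0,0,1,10],
    [0,0,0,0,0,1,10],
    [0,0,0,0,0,2,10],
    [0,0,0,0,0,3,10],
    [0,0,0,0,0,0,10]
  ]
}}

```text
t: 19.02
eef_pos: [553.1, 221.7, 126.4]
tcp_rot: [-3.142, -0.0, 3.021]
ft_force: [0.4, 0.1, -1.1]
opening: 0.232
grip_force: 30.0
```

Request:
{"api": "jog_arm", "payload": {
  "motion": [
    [0,0,0,0,0,5,10],
    [0,0,0,0,0,6,10],
    [0,0,0,0,0,3,10],
    [0,0,0,0,0,0,10]
  ]
}}

```text
t: 19.52
eef_pos: [553.1, 221.7, 112.4]
tcp_rot: [-3.141, -0.001, 3.021]
ft_force: [0.6, -0.1, -1.6]
opening: 0.229
grip_force: 30.0
```

```bash
python3 -c "
from lidm import *
r=lid(); W=cloud(r); Q=near(W,[659,209],75,25,32); print(np.median(Q[:,2]),cv2.minEnclosingCircle(Q[:,:2].astype(np.float32)))
a=near(W,[659,209],75,40,90); print(np.percentile(a[:,2],[50,95,99]).round(1))
im=r['color'];u,v=map(int,w2px(r,[640,209,40]));cv2.imwrite('pics/s8.png',cv2.resize(im[v-45:v+45,u-60:u+60,::-1],None,fx=6,fy=6,interpolation=cv2.INTER_CUBIC))"
```

```text
19.525 [553.1 221.7 112.4] [-3.1415e+00 -5.0000e-04  3.0209e+00] [ 0.59 -0.09 -1.62] [-0.006  0.033 -0.043] tongue [658.3 209.  112.4]
lid top plane tilt deg [ 4.61 -2.01] z 4.5 n 67 circ ((670.8232421875, 210.9418182373047), 70.64826202392578)
shank slope deg -1.47 -62.6
28.5801186573799 ((658.3966674804688, 210.73089599609375), 73.1748046875)
[51.3 79.  80.4]
```

View pics/s8.png

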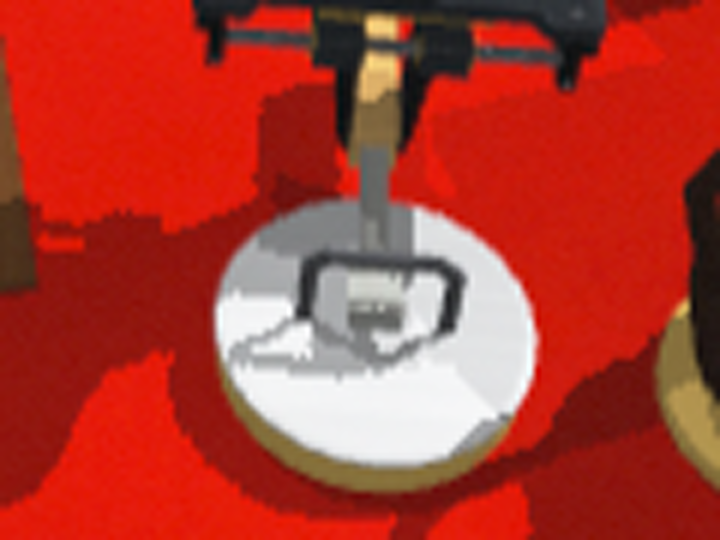

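The lid rests centred on the ring and the lip, at (375,310), is free of the bar. Withdraw straight back.

Request:
{"api": "jog_arm", "payload": {
  "motion": [
    [0,0,0,4,0,0,10],
    [0,0,0,8,0,0,10],
    [0,0,0,10,0,0,10],
    [0,0,0,12,0,0,10],
    [0,0,0,16,0,0,10],
    [0,0,0,18,0,0,10],
    [0,0,0,12,0,0,10],
    [0,0,0,0,0,0,10]
  ]
}}

```text
t: 20.58
eef_pos: [473.1, 231.6, 112.9]
tcp_rot: [-3.142, -0.0, 3.022]
ft_force: [1.0, 0.5, -1.4]
opening: 0.232
grip_force: 30.0
```

```bash
python3 -c "
from tong import *
r,s,L=held('scene');print(s['t'],s['eef_pos'].round(1),s['tcp_rot'].round(4),s['ft_force'].round(2)); W=cloud(r); Q=near(W,[659,209],75,22,34); print(np.median(Q[:,2]),cv2.minEnclosingCircle(Q[:,:2].astype(np.float32)))
q=near(W,[659,209],60,62,95); print(rect(q))
for a,b in [(25,45),(45,65),(65,90),(90,112),(114,125)]:
  f=L[(L[:,0]>a)&(L[:,0]<b)&(abs(L[:,1])<8)&(L[:,2]>-72)]; print(a,b,len(f),np.median(f,axis=0).round(1))
# board from scene3
for c in ('scene3','top3'):
  r=np.load(f'pics/{c}.npz');W=cloud(r);h=cv2.cvtColor(r['color'],cv2.COLOR_RGB2HSV)
  W[~((h[...,0]>4)&(h[...,1]<190)&(h[...,2]<140)|((h[...,0]>5)&(h[...,0]<20)&(h[...,2]<140)))]=np.nan
  B=near(W,[508,4],135,4,13); print(c,len(B),rect(B),np.percentile(B,[1,99],axis=0).round(1))
"
```

```text
20.575 [473.1 231.6 112.9] [-3.1416e+00 -2.0000e-04  3.0216e+00] [ 1.04  0.55 -1.41]
28.536720630516925 ((658.45166015625, 210.37216186523438), 72.97777557373047)
(array([658.6, 210.6]), array([70.4, 10.3]), 83.8)
25 45 22 [ 36.5   0.2 -63.1]
45 65 25 [ 56.6   0.  -62.8]
65 90 34 [ 76.9   0.  -63. ]
90 112 22 [ 98.5   0.1 -63.6]
114 125 28 [119.5   0.3 -58.1]
scene3 1698 (array([507.7,   2.7]), array([232.8,  89.4]), 5.8) [[396.8 -45.9   4.9]
 [621.7  52.1  12.4]]
top3 1172 (array([5.067e+02, 5.000e-01]), array([226.7,  88.8]), 5.9) [[402.2 -48.9   4.2]
 [617.3  49.3  12.7]]
```

Request:
{"api": "jog_arm", "payload": {
  "motion": [
    [0,0,0,0,0,-20,10],
    [0,0,0,0,0,-35,10],
    [0,0,0,0,0,-32,10],
    [0,0,-3.7,0,0,0,10],
    [0,0,-3.9,0,0,0,10],
    [0,0,0,-4,-25,0,10],
    [0,0,0,-4,-40,0,10],
    [0,0,0,-4,-45,0,10],
    [0,0,0,-4,-45,0,10],
    [0,0,0,-4,-40,0,10]
  ]
}}

```text
t: 21.88
eef_pos: [496.7, 34.8, 199.9]
tcp_rot: [-3.142, 0.001, -3.13]
ft_force: [0.2, 1.1, -0.9]
opening: 0.231
grip_force: 30.0
```

Request:
{"api": "jog_arm", "payload": {
  "motion": [
    [0,0,0,-2.5,-25,0,10],
    [0,0,0,0,-11,0,10],
    [0,0,0,0,0,30,10],
    [0,0,0,0,0,35,10],
    [0,0,0,0,0,20,10],
    [0,0,0,0,0,10,10],
    [0,0,0,0,0,4,10],
    [0,0,0,0,0,0,10],
    [0,0,0,0,0,0,10]
  ]
}}

```text
t: 23.0
eef_pos: [499.3, 0.7, 101.3]
tcp_rot: [-3.142, 0.001, -3.13]
ft_force: [-0.5, -0.6, -1.7]
opening: 0.231
grip_force: 30.0
```

```bash
python3 -c "
from tong import *
r,s,L=held('scene');print(s['t'],s['eef_pos'].round(1),s['tcp_rot'].round(4),s['ft_force'].round(2))
for a,b in [(-85,-60),(25,45),(45,65),(65,90),(90,112),(114,125)]:
  f=L[(L[:,0]>a)&(L[:,0]<b)&(abs(L[:,1])<8)&(L[:,2]>-72)]; print(a,b,len(f),np.median(f,axis=0).round(1))
"
```

```text
23.0 [499.3   0.7 101.3] [-3.1415e+00  1.1000e-03 -3.1296e+00] [-0.5  -0.63 -1.66]
-85 -60 0 [nan nan nan]
25 45 19 [ 36.3  -1.1 -62.2]
45 65 21 [ 55.9   1.8 -62.3]
65 90 34 [ 81.    0.6 -62.1]
90 112 29 [ 98.5   2.  -63.6]
114 125 28 [ 1.195e+02 -1.000e-01 -5.810e+01]
  return _methods._mean(a, axis=axis, dtype=dtype,
  ret = um.true_divide(
```

Request:
{"api": "jog_arm", "payload": {
  "motion": [
    [0,0,0,0,0,5,10],
    [0,0,0,0,0,3,10],
    [0,0,0,0,0,2,10],
    [0,0,0,0,0,1,10],
    [0,0,0,0,0,0.7,10],
    [0,0,0,0,0,0.3,10],
    [0,0,0,0,0,0,10],
    [0,0,0,0,0,0,10]
  ]
}}

```text
t: 24.05
eef_pos: [499.0, 0.7, 89.2]
tcp_rot: [3.142, 0.0, -3.13]
ft_force: [-2.0, -0.0, 5.7]
opening: 0.229
grip_force: 30.0
```

Contact made; release and retreat.

Request:
{"api": "jog_arm", "payload": {
  "motion": [
    [0,0,0,0,0,0,26],
    [0,0,0,0,0,0,32],
    [0,0,0,0,0,0,45],
    [0,0,0,0,0,0,50],
    [0,0,0,0,0,0,50],
    [0,0,0,0,0,-10,50],
    [0,0,0,0,0,-25,50],
    [0,0,0,0,0,-45,50],
    [0,0,0,0,0,-50,50],
    [0,0,0,0,0,-50,50]
  ]
}}

```text
t: 25.3
eef_pos: [498.6, 0.7, 271.1]
tcp_rot: [3.142, 0.0, -3.13]
ft_force: [1.1, -0.8, -0.4]
opening: 0.527
grip_force: 0.0
```

Request:
{"api": "jog_arm", "payload": {
  "motion": [
    [0,0,0,20,0,-20,50],
    [0,0,0,20,0,0,50],
    [0,0,0,0,0,0,50],
    [0,0,0,0,0,0,50]
  ]
}}

```text
t: 25.8
eef_pos: [459.5, 0.1, 289.0]
tcp_rot: [-3.142, 0.001, -3.13]
ft_force: [0.5, 1.3, 0.4]
opening: 0.531
grip_force: 0.0
```

```bash
python3 -c "
from fit import *
s=env.state();print(s['t'],s['eef_pos'].round(1),s['ft_force'].round(2))
r=snap('scene');W=cloud(r);P=near(W,[510,5],130,17,45);print('lifter',len(P),rect(P),np.percentile(P,[1,99],axis=0).round(1))
for a,b in [(420,450),(450,480),(480,515)]: q=P[(P[:,0]>a)&(P[:,0]<b)]; print(a,np.percentile(q[:,2],[50,80]).round(1))
Q=near(W,[659,209],75,22,34); print(np.median(Q[:,2]),cv2.minEnclosingCircle(Q[:,:2].astype(np.float32)))
cv2.imwrite('pics/s9.png',cv2.resize(r['color'][:,:,::-1],(800,600)))"
```

```text
25.8 [4.595e+02 1.000e-01 2.890e+02] [0.48 1.33 0.42]
lifter 371 (array([520.5,   1. ]), array([201.3,  22.3]), 0.2) [[422.1  -9.9  20.5]
 [620.4  12.1  40.1]]
420 [36.5 38.2]
450 [37.  38.2]
480 [36.1 37.7]
28.512624549617385 ((658.2804565429688, 211.47113037109375), 73.22808837890625)
```

View pics/s9.png

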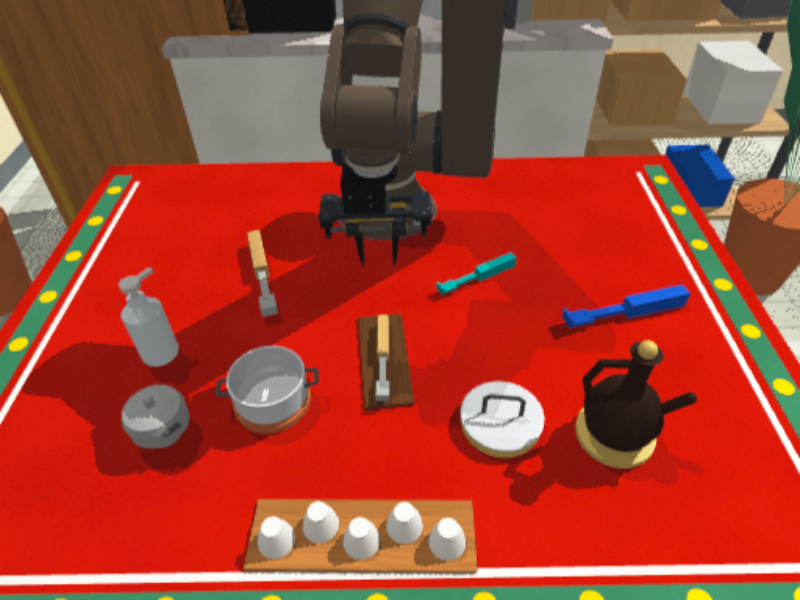

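The lid sits flat on the ring at (502,418), the lifter lies flat on its board at (383,355), and the bystanders have not moved. Handing in.

```bash
python3 -c "
from cell import env
print(env.job_done())"
```

```text
the job is handed in; nothing more can be done
None
```

The lid is lying flat on the straw-coloured ring, centred to within about 2 mm by the camera. The lifter is back on its board, right side up and flat; I handed the job in at about 26 s of the 69 s allowed, and no verdict came back.

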